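# Close the parts case and fold its latch down

## Robot

A 7-joint arm with a two-finger parallel gripper is mounted at the origin on a cart in front of the work surface, level with it; the furniture and walls round the work are solid. World frame = base frame: x ahead of the robot, y to its left, z up, the work surface at z = 0. Lengths are in m, angles in rad, forces in N, time in s.
With the tool pointing down it reaches from about 0.425 to 0.875 m from the base axis. Payload 4.7 kg.
Tool frame: the origin (TCP) lies midway between the tips of the shut fingers; the grasp point (between the pads) lies 19 mm behind it; x points along the fingers, z is the direction in which the jaws open and shut, and the axes are right-handed (so a half turn about x gives the same grasp; the last joint's range is limited). The gripper opens to 87 mm and grips with 3 to 60 N. Pads are 19 mm wide; open, the fingers measure 117 mm over their backs; the gripper's body (75 mm by 190 mm) begins 51 mm behind the grasp point.
Start: joints at [-1.155, 0.321, -0.07, 1.45, 0.023, 1.371, -0.057], TCP at [0.254, 0.598, 0.223] pointing down, gripper open.
Joint ranges: [-2.86, 2.86], [-0.3, 2.09], [-1.38, 1.24], [0.06, 2.45], [-1.56, 4.7], [0.09, 2.05], [-2.69, 2.69]. Speed limits (rad/s): [2.57, 2.57, 3.14, 3.14, 3.14, 3.14, 3.14].

## Interface

Orientations are given as a rotation vector (axis times angle).
In Python, from bench import ctrl gives the robot as it stands.
- The arm moves only by the shell command python3 -m pendant 'ROWS' [OPENING] [FORCE]. ROWS is JSON, a list of rows, each an object with "travel": the shift along the tool's x, y, z in m, a list of three; "twist": the turn about the tool's x in rad. In form: [{"travel": [x, y, z], "twist": twist}, ...]. A call has 1 to 10 rows; each row is the pose to reach, as a shift and turn from the pose measured when the call began, along the tool's axes at that moment; what a row does not reach only later rows make up. A row lasts 1/8 s, in which the tool goes at most 62.5 mm and 10.7 degrees, less where a joint would pass 70% of its speed; a pose out of reach is approached as far as the arm can. A call with a gripper value outside its range is refused whole. OPENING is the opening, from -1 (shut) to 1 (fully open), so that 0 is half open, set as the call begins (- or left out, the last holds). The fingers move at their own pace and stop on an object; FORCE is the grip in N (left out, the last holds). Time passes only in rows, so rows that repeat a pose let the fingers close. It gives the time, the measured TCP pose, the force and the opening at its end, in the units of the state.
- ctrl.get_state(): the state, without advancing time (a new reading comes with each control period).
- ctrl.get_image(name): name is "scene" or "top" or "wrist"; returns the picture (420x560x3 uint8, red, green, blue); there is no depth.
- ctrl.camera_model(name): a dict with "K" (3x3 intrinsics, pixels), "distortion" ([k1, k2, p1, p2, k3] as OpenCV has them; the pictures are not rectified), "rvec" (rotation vector, rad) and "tvec" (3), from world to camera coordinates, as OpenCV has them; the wrist camera has in their place "T_tool_cam" (4x4, takes a point from camera to tool coordinates, whose origin is the TCP and whose axes are the tool frame's). Camera axes: x right, y down, z forward; pixel columns grow to the right and rows downward; lengths in m; the calibration is good to about 2 mm. A picture is of the moment at which its call begins: read the wrist's pose just before it. camera_model takes no time and is no camera call.
- ctrl.close_job(): hands the job in, once; it reports no verdict.
The state is a dict: "time": time; "joint_positions": joint angles; "qd": joint speeds; "joint_torque": joint torques, N m; "position": TCP position; "tool_rot": TCP orientation; "ft_force": force on the tool from outside, world axes, zero at the start; "torque": the same for the moment, N m; "grip_width": opening from 0.0 (shut) to 1.0 (fully open).
Only numpy, scipy, OpenCV 4.12 (cv2) and the standard library are available. Lean on these libraries where they do the work, as an engineer would, in place of code of your own. Each camera call takes 0.05 s, during which the arm holds its last target.

## Task

The compartment case on the bench has been left with its lid half open. Without gripping or lifting anything, push the lid fully shut with the fingertips, and then push the orange latch on its front, which sticks out, in until it lies flat against the case. Leave the case standing where it is, and leave the tools round it where they lie.

Things in the scene. Friction and masses are not known exactly. Their poses are not given: they have to be found in the camera images.
- case: Black compartment case, 185 x 253 x 49 mm (x, y, z) when shut, about 2 kg, loose on the bench. Origin at the centre of its underside; its x axis points from the front (latch side) to the back (hinge side), y along the hinge, z up. The front wall's outer face is at x = -87 mm, its rim at z = 42 mm.
- case_lid (a joint): Lid angle in rad: 0 = fully shut (lid level), growing as the front edge swings up; at 1.57 it stands upright. The hinge is stiff (0.5 N m, about 3 N at the front edge): the lid stays at any angle where it is left. It stops at 0. The lid is a flat clear panel in a dark frame, 5 mm thick, from 4 mm to 170 mm from the hinge axis and 246 mm wide; its outer face lies 2 mm outside the hinge axis.
- case_latch (a joint): Latch angle in rad relative to the lid: 0 = flat (parallel to the case's front when the lid is shut), growing as it swings outward, at most 1.22. It stays where it is left (0.012 N m, under 1 N at its free edge) and stops at 0.
- lid_hinge (a point): Point on the lid's hinge axis, 86 mm behind the case's centre, 46 mm above the bench. The axes move with the lid: x is the same as the case's when shut.
- lid_front (a point): On the outer face of the lid at the middle of its front edge, 170 mm from the hinge axis. Axes move with the lid: z is the outward normal of the lid's outer face.
- latch_edge (a point): Middle of the free edge of the orange latch: a flap 45 mm wide, 22 mm long, 2 mm thick, hinged at the front edge of the lid, 177 mm from the lid's hinge axis. With the lid shut the latch's hinge is 46 mm above the bench, and 91 mm in front of the case's centre; folded flat, its free edge is 24 mm above the bench.
- red_screwdriver: Red-handled screwdriver, 214 mm long, 33 mm high, loose, lying to the right of the case (on its -y side). Origin at the centre of its underside, y along its length. Bystander.
- blue_cutters: Blue-handled cutters, 169 x 52 x 14 mm, loose, lying to the left of the case (+y side). Origin at the centre of the underside, y along the length. Bystander.
- red_block: Small red rubber block, 30 x 50 x 20 mm, loose, left of the case near its front. Origin at the centre of its underside. Bystander.

How it is judged:
On the way, in this order (a step that is already met when the one before it is completed fails the run):
1. the lid is shut (value of joint case_lid below 0.04 rad), for 0.2 s.
2. with the lid shut, the latch is folded flat (value of joint case_latch below 0.15 rad and value of joint case_lid below 0.04 rad), for 0.2 s.
At the end, for the whole second after the job is handed in: The lid is shut (under 0.04 rad, 7 mm at its front edge) and the latch lies flat (under 0.15 rad); the case stands flat and still within 20 mm of where it stood, and the screwdriver, cutters and red block are within 30 mm of where they lay (all of step 2 and distance of case from where it was at the start of the episode below 0.02 m and angle between case's own z axis and vertical below 0.05 rad and linear speed of case below 0.02 m/s and distance of each of red_screwdriver, blue_cutters, red_block from where it was at the start of the episode below 0.03 m); the robot touches nothing.
It fails at once if the case is lifted or tipped (height (world z) of case above 0.012 m or angle between case's own z axis and vertical above 0.12 rad).
It fails at once if the case is shoved more than 30 mm (distance of case from where it was at the start of the episode above 0.03 m).
It fails at once if a tool beside the case is moved more than 30 mm or lifted (distance of any of red_screwdriver, blue_cutters, red_block from where it was at the start of the episode above 0.03 m).
It also fails if it takes over 48 s, if anything falls off the work surface, if the arm or the gripper's body presses on something with over 40 N, if the wrist force passes 120 N, or if a joint passes its speed limit or range.

## Working session

There is one attempt and no reset: what is moved stays moved. The work goes in short steps, Python scripts to look and compute and a shell command to move; the robot and the scene stay as the last step left them, time stands still between calls to the robot, and variables do not carry over. Pictures are saved under pics/ and viewed, and the job is handed in when it is done.

```bash
ls; mkdir -p pics
python3 - <<'E'
from bench import ctrl
import cv2
s=ctrl.get_state()
print({k:s[k] for k in ('time','position','tool_rot','ft_force','grip_width')})
for n in('scene','top'):
    cv2.imwrite(f'pics/{n}0.png',ctrl.get_image(n)[:,:,::-1]); print(n,ctrl.camera_model(n))
print(ctrl.camera_model('wrist'))
E
```

```text
pics
{'time': 0.0, 'position': array([0.25403997, 0.59769562, 0.22144421]), 'tool_rot': array([-0.90953412,  1.37449139,  0.90760131]), 'ft_force': array([-0.55857622,  0.88475836, -0.08544728]), 'grip_width': 0.9982372158856452}
scene {'K': array([[487.54621458,   0.        , 272.85353839],
       [  0.        , 487.54621458, 212.80580939],
       [  0.        ,   0.        ,   1.        ]]), 'distortion': array([-0.16658414,  0.        ,  0.        ,  0.        ,  0.        ]), 'rvec': array([ 2.04088856, -0.98191691,  0.52101933]), 'tvec': array([-0.31521311,  0.31769709,  0.97439054])}
top {'K': array([[464.20701531,   0.        , 276.92968063],
       [  0.        , 464.20701531, 213.65187687],
       [  0.        ,   0.        ,   1.        ]]), 'distortion': array([0.05290825, 0.        , 0.        , 0.        , 0.        ]), 'rvec': array([ 2.13720374, -2.15703054,  0.134393  ]), 'tvec': array([0.04968361, 0.54222465, 1.26781312])}
{'K': array([[371.64611239,   0.        , 279.11143879],
       [  0.        , 371.64611239, 208.14900696],
       [  0.        ,   0.        ,   1.        ]]), 'distortion': array([-0.05395616,  0.        ,  0.        ,  0.        ,  0.        ]), 'T_tool_cam': array([[ 3.02441918e-04, -2.72327373e-01,  9.62204610e-01,
        -1.60640089e-01],
       [ 2.37276842e-04, -9.62204607e-01, -2.72327447e-01,
         7.50247590e-02],
       [ 9.99999926e-01,  3.10672107e-04, -2.26394028e-04,
         4.27152789e-04],
       [ 0.00000000e+00,  0.00000000e+00,  0.00000000e+00,
         1.00000000e+00]])}
```

View pics/scene0.png

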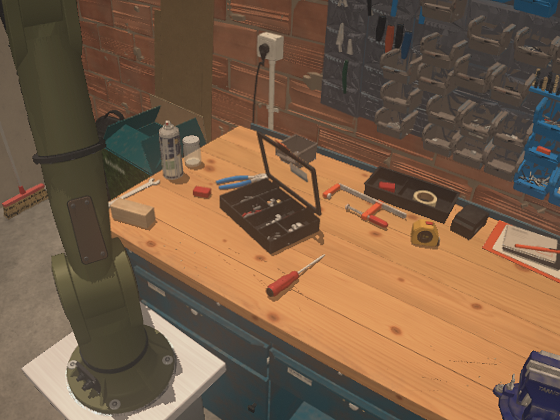

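View pics/top0.png

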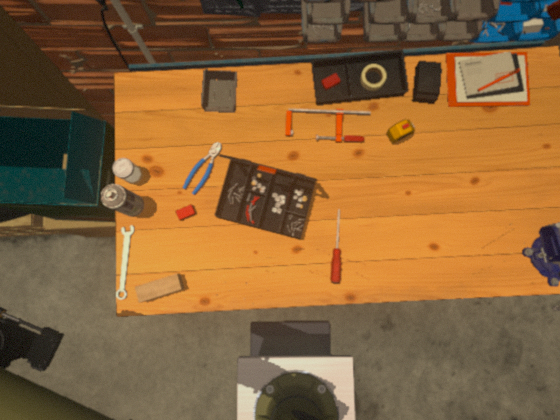

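```bash
cat > h.py <<'E'
import numpy as np,cv2
from bench import ctrl
from scipy.spatial.transform import Rotation as R
def ray(n,px):
    m=ctrl.camera_model(n); 
    u=cv2.undistortPoints(np.array([[px]],float),m['K'],m['distortion'])[0,0]
    if n=='wrist':
        s=ctrl.get_state(); T=np.eye(4);T[:3,:3]=R.from_rotvec(s['tool_rot']).as_matrix();T[:3,3]=s['position']
        T=T@m['T_tool_cam']; return T[:3,3],T[:3,:3]@np.r_[u,1]
    Rm=R.from_rotvec(m['rvec']).as_matrix()
    return -Rm.T@m['tvec'],Rm.T@np.r_[u,1]
def onz(n,px,z):
    o,d=ray(n,px); return o+d*(z-o[2])/d[2]
def tri(r1,r2):
    (o1,d1),(o2,d2)=r1,r2
    A=np.c_[d1,-d2]; t=np.linalg.lstsq(A,o2-o1,rcond=None)[0]
    a=o1+d1*t[0];b=o2+d2*t[1]; return (a+b)/2,np.linalg.norm(a-b)
def proj(n,P):
    m=ctrl.camera_model(n)
    return cv2.projectPoints(np.array(P,float).reshape(-1,3),m['rvec'],m['tvec'],m['K'],m['distortion'])[0][:,0]
E
python3 - <<'E'
import cv2
a=cv2.imread('pics/top0.png')[135:255,160:360]; cv2.imwrite('pics/topc.png',cv2.resize(a,None,fx=4,fy=4,interpolation=2))
a=cv2.imread('pics/scene0.png')[120:270,180:350]; cv2.imwrite('pics/scenec.png',cv2.resize(a,None,fx=4,fy=4,interpolation=2))
from h import *
print(R.from_rotvec(ctrl.get_state()['tool_rot']).as_matrix().round(3))
E
```

```text
[[-0.001 -0.92   0.391]
 [-0.002  0.391  0.92 ]
 [-1.    -0.    -0.002]]
```

View pics/topc.png

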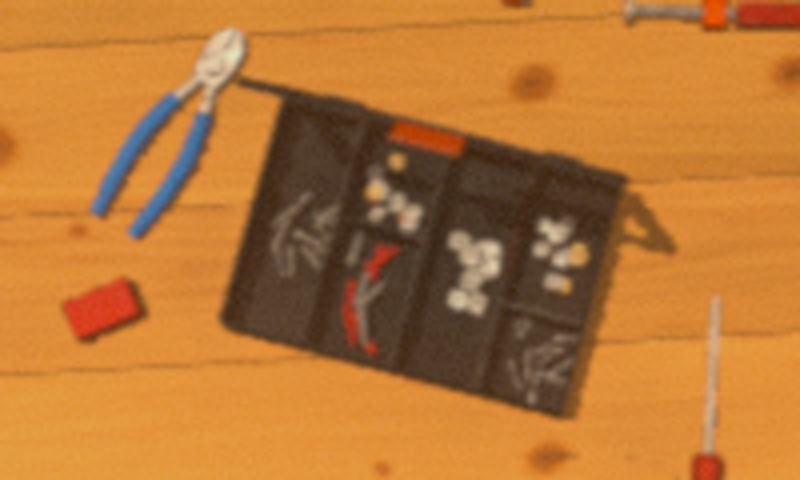

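View pics/scenec.png

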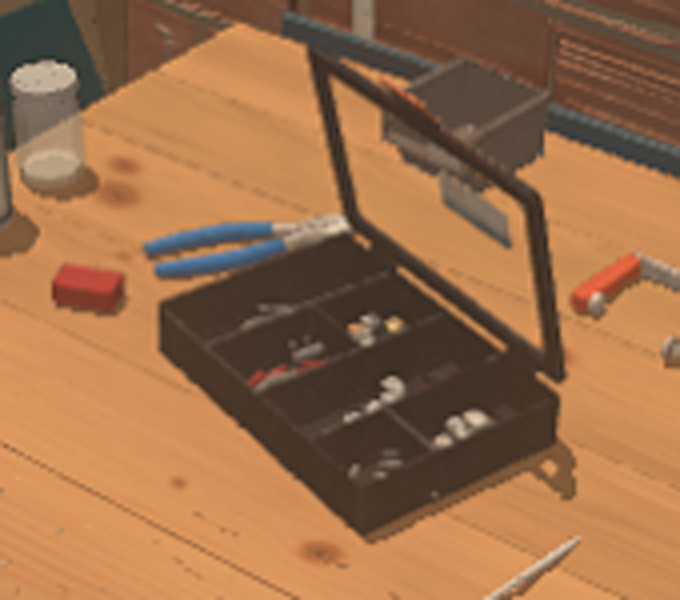

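Run:
```python
from h import *
c=lambda x,y:(160+x/4,135+y/4); s=lambda x,y:(180+x/4,120+y/4)
fl=onz('top',c(221,325),.042);fr=onz('top',c(566,415),.042)
print('front rim',fl,fr,np.linalg.norm(fl-fr))
fl2=onz('scene',s(160,305),.042);fr2=onz('scene',s(366,487),.042);br2=onz('scene',s(556,403),.042)
print('scene',fl2,fr2,br2,np.linalg.norm(fl2-fr2),np.linalg.norm(br2-fr2))
A=tri(ray('top',c(240,82)),ray('scene',s(312,48)));B=tri(ray('top',c(627,180)),ray('scene',s(538,200)))
print('lid',A,B,np.linalg.norm(A[0]-B[0]))
y=(fl+fl2-fr-fr2)[:2];y/=np.linalg.norm(y);x=np.array([y[1],-y[0]])
yaw=np.arctan2(x[1],x[0]);mid=(fl+fl2+fr+fr2)[:2]/4
C=mid+.087*x;H=C+.086*x;print('yaw',yaw,np.degrees(yaw),'C',C,'H',H)
for P in(A[0],B[0]):
    print('lid corner in case: x from hinge',(P[:2]-H)@x,'y',(P[:2]-H)@y,'z',P[2]-.046)
print('latch',onz('top',c(388,135),.21),onz('top',c(465,150),.21))
print(ctrl.get_state()['time'])
def W(a,b,z): return np.r_[C+a*x+b*y,z]
im=cv2.imread('pics/top0.png');i2=cv2.imread('pics/scene0.png')
P=[W(a,b,z) for a in(-.087,.0925) for b in(-.1265,.1265) for z in(0,.042)]
for n,i in(('top',im),('scene',i2)):
    i=cv2.resize(i,None,fx=1,fy=1)
    for p in proj(n,P): cv2.circle(i,tuple(int(round(v)) for v in p),1,(0,255,0),-1)
    q=i[135:255,160:360] if n=='top' else i[120:270,180:380]
    cv2.imwrite(f'pics/{n}chk.png',cv2.resize(q,None,fx=3,fy=3))
```

```text
front rim [0.53633702 0.21729199 0.042     ] [ 0.47096147 -0.02299227  0.042     ] 0.24901905409745206
scene [0.54013114 0.21528354 0.042     ] [ 0.47543698 -0.02348357  0.042     ] [ 0.62628159 -0.06858591  0.042     ] 0.2473763636035189 0.15744306792952695
lid (array([0.66723018, 0.18167037, 0.20896937]), np.float64(0.003325413916490001)) (array([ 0.60170927, -0.05545887,  0.20950281]), np.float64(0.00016889364290080403)) 0.24601534295395816
yaw -0.265123526132806 -15.190459097036172 C [0.58967689 0.07372845] H [0.67267206 0.051194  ]
lid corner in case: x from hinge -0.039440264716947546 y 0.12449161873083817 z 0.16296936535383466
lid corner in case: x from hinge -0.04053727423925871 y -0.1215207000109879 z 0.16350281275685075
latch [0.63140125 0.09127994 0.21      ] [0.62145823 0.04388889 0.21      ]
0.1
```

```bash
python3 -c "
import cv2,numpy as np
a=cv2.imread('pics/topchk.png');b=cv2.imread('pics/scenechk.png');cv2.imwrite('pics/chk.png',cv2.resize(np.vstack([a,b]),None,fx=.7,fy=.7))"
```

```text
(no output)
```

View pics/chk.png

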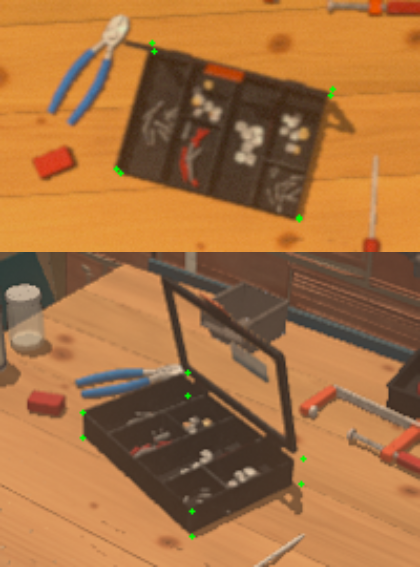

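The case is at about (0.590, 0.074) with yaw -15°, and the lid stands at about 76° (front edge z≈0.21, width 246 mm, as given). The latch is near mid-width, at about (265,170) px in top. I'll go up, shut the fingers and align with the case.

```bash
python3 -m pendant '[{"travel":[-0.04,0,0],"twist":-0.136},{"travel":[-0.08,0,0],"twist":-0.136},{"travel":[-0.08,0,0],"twist":-0.136}]' -1 20; python3 -c "
from h import *
s=ctrl.get_state();M=R.from_rotvec(s['tool_rot']).as_matrix();print(M.round(3));print((np.array([.702,.043,.30])-s['position'])@M)"
```

```text
time: 0.48
position: [0.2546, 0.5993, 0.3053]
tool_rot: [-1.009, 1.319, 1.013]
ft_force: [0.3, 0.6, -0.1]
grip_width: 0.744
[[ 0.002 -0.965  0.263]
 [ 0.004  0.263  0.965]
 [-1.    -0.     0.005]]
[ 0.00365781 -0.57782762 -0.41927547]
```

```bash
python3 -m pendant '[{"travel":[0,-0.045,-0.033],"twist":0},{"travel":[0,-0.09,-0.066],"twist":0},{"travel":[0,-0.135,-0.099],"twist":0},{"travel":[0,-0.18,-0.132],"twist":0},{"travel":[0,-0.225,-0.165],"twist":0},{"travel":[0,-0.27,-0.198],"twist":0},{"travel":[0,-0.315,-0.231],"twist":0},{"travel":[0,-0.36,-0.264],"twist":0},{"travel":[0,-0.405,-0.297],"twist":0},{"travel":[0,-0.45,-0.33],"twist":0}]'
python3 -m pendant '[{"travel":[0,-0.04,-0.03],"twist":0},{"travel":[0,-0.08,-0.06],"twist":0},{"travel":[0,-0.12,-0.09],"twist":0},{"travel":[0,-0.128,-0.09],"twist":0},{"travel":[0,-0.128,-0.09],"twist":0}]'
python3 -c "
from h import *
s=ctrl.get_state();M=R.from_rotvec(s['tool_rot']).as_matrix();print(M.round(3));print((np.array([.702,.043,.185])-s['position'])@M)
cv2.imwrite('pics/s1.png',ctrl.get_image('scene')[:,:,::-1]);cv2.imwrite('pics/w1.png',ctrl.get_image('wrist')[:,:,::-1])"
```

```text
time: 1.72
position: [0.6025, 0.1611, 0.3025]
tool_rot: [-1.008, 1.321, 1.013]
ft_force: [0.8, 0.4, -0.4]
grip_width: 0.001
time: 2.35
position: [0.702, 0.0409, 0.3002]
tool_rot: [-1.007, 1.323, 1.015]
ft_force: [-0.1, 0.1, -0.2]
grip_width: 0.006
[[-0.003 -0.965  0.263]
 [ 0.004  0.263  0.965]
 [-1.     0.004  0.003]]
[0.11520801 0.0001324  0.00164298]
```

View pics/s1.png

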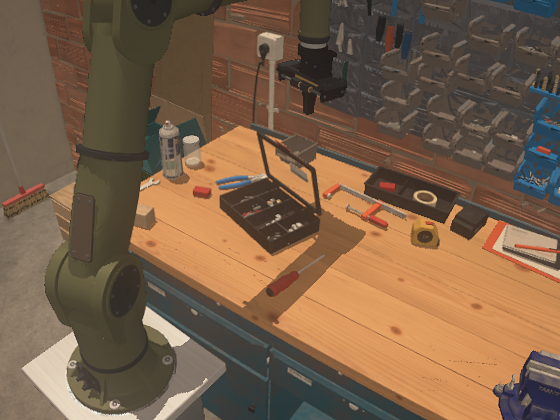

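View pics/w1.png

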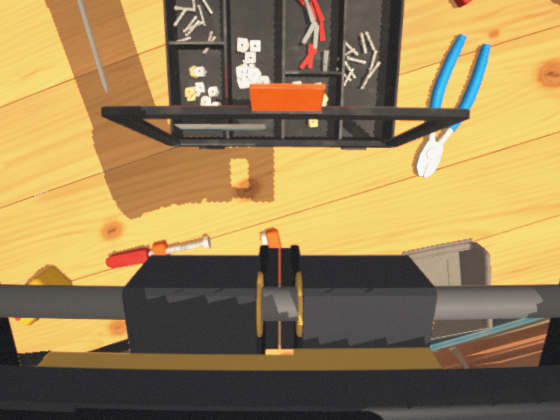

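Wrist view: the fingers (column 280) are centred behind the lid (front edge at row 110, columns 105–468), and the orange latch at columns 250–326 sticks out forward. Next I lower behind the lid.

```bash
python3 -m pendant '[{"travel":[0.04,0,0.0],"twist":0},{"travel":[0.08,0,0],"twist":0},{"travel":[0.115,0,0],"twist":0},{"travel":[0.115,0,0],"twist":0}]'
python3 -m pendant '[{"travel":[0.0,0.02,0.0],"twist":0},{"travel":[0.003,0.04,0],"twist":0},{"travel":[0.004,0.05,0],"twist":0},{"travel":[0.007,0.064,0],"twist":0},{"travel":[0.011,0.076,0],"twist":0},{"travel":[0.017,0.088,0],"twist":0},{"travel":[0.017,0.088,0],"twist":0}]'
python3 -c "
from h import *
cv2.imwrite('pics/s2.png',ctrl.get_image('scene')[:,:,::-1]);cv2.imwrite('pics/w2.png',ctrl.get_image('wrist')[:,:,::-1])"
```

```text
time: 2.95
position: [0.6987, 0.0453, 0.1833]
tool_rot: [-1.008, 1.325, 1.023]
ft_force: [-0.5, -0.3, 0.6]
grip_width: 0.002
time: 3.82
position: [0.6124, 0.0688, 0.167]
tool_rot: [-1.007, 1.325, 1.025]
ft_force: [0.6, 0.6, 0.0]
grip_width: 0.007
```

View pics/s2.png

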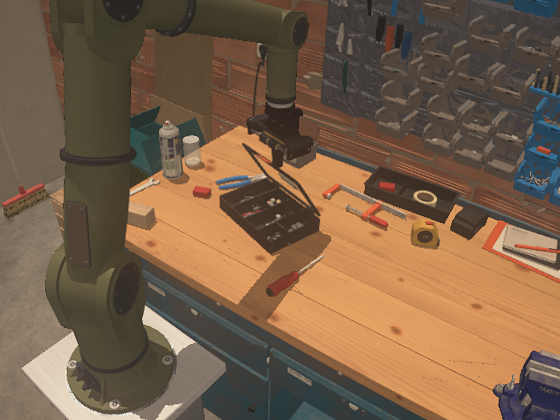

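View pics/w2.png

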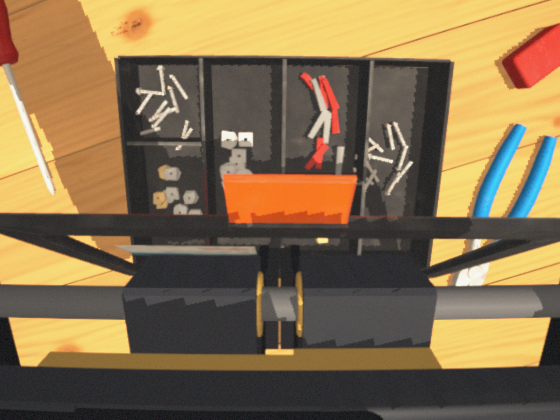

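The lid follows at about 60° and the case hasn't moved. I'll continue along the arc.

```bash
python3 -m pendant '[{"travel":[0.006,0.008,0.0],"twist":0},{"travel":[0.0125,0.016,0],"twist":0},{"travel":[0.021,0.025,0],"twist":0},{"travel":[0.03,0.034,0],"twist":0},{"travel":[0.039,0.041,0],"twist":0},{"travel":[0.049,0.048,0],"twist":0},{"travel":[0.06,0.053,0],"twist":0},{"travel":[0.071,0.058,0],"twist":0},{"travel":[0.083,0.062,0],"twist":0},{"travel":[0.083,0.062,0],"twist":0}]'
python3 -c "
from h import *
cv2.imwrite('pics/s3.png',ctrl.get_image('scene')[:,:,::-1]);cv2.imwrite('pics/w3.png',ctrl.get_image('wrist')[:,:,::-1])"
```

```text
time: 5.18
position: [0.5499, 0.0842, 0.0828]
tool_rot: [-1.007, 1.331, 1.027]
ft_force: [0.1, 0.5, 0.3]
grip_width: 0.007
```

View pics/s3.png

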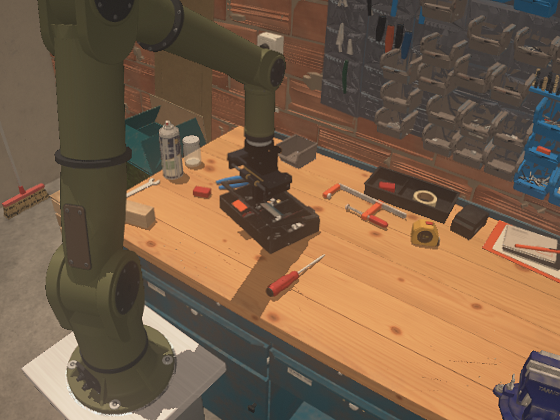

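View pics/w3.png

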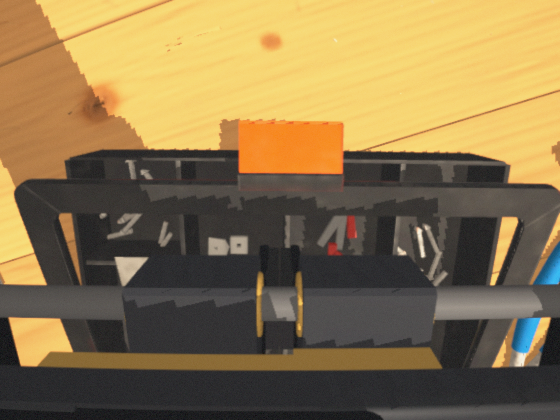

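The lid is nearly down (~14°), with the latch (columns 238–343, rows 122–173) still out in front. Last push down, watching the force.

```bash
python3 -m pendant '[{"travel":[0.008,0.001,0.0],"twist":0},{"travel":[0.016,0.002,0],"twist":0},{"travel":[0.022,0.003,0],"twist":0},{"travel":[0.028,0.003,0],"twist":0},{"travel":[0.032,0.003,0],"twist":0},{"travel":[0.032,0.003,0],"twist":0}]'
python3 -m pendant '[{"travel":[0.002,0,0.0],"twist":0},{"travel":[0.004,0,0],"twist":0},{"travel":[0.004,0,0],"twist":0}]'
```

```text
time: 6.02
position: [0.5469, 0.0845, 0.051]
tool_rot: [-1.007, 1.331, 1.026]
ft_force: [0.7, -0.6, -0.4]
grip_width: 0.003
time: 6.4
position: [0.5471, 0.0843, 0.0484]
tool_rot: [-1.007, 1.331, 1.026]
ft_force: [-3.8, -0.6, 10.6]
grip_width: 0.003
```

```bash
python3 -m pendant '[{"travel":[0.001,0,0.0],"twist":0},{"travel":[0.002,0,0],"twist":0},{"travel":[0.002,0,0],"twist":0}]'
python3 -m pendant '[{"travel":[-0.04,0,0.0],"twist":0},{"travel":[-0.08,0,0],"twist":0},{"travel":[-0.1,0.0,0],"twist":0},{"travel":[-0.1,0,0],"twist":0}]'
python3 -c "
from h import *
cv2.imwrite('pics/s4.png',ctrl.get_image('scene')[:,:,::-1]);cv2.imwrite('pics/w4.png',ctrl.get_image('wrist')[:,:,::-1])
a=cv2.imread('pics/s4.png')[150:270,190:350]; cv2.imwrite('pics/s4c.png',cv2.resize(a,None,fx=4,fy=4))"
```

```text
time: 6.78
position: [0.5471, 0.0843, 0.0483]
tool_rot: [-1.006, 1.331, 1.026]
ft_force: [-5.6, -0.1, 14.2]
grip_width: 0.003
time: 7.28
position: [0.5498, 0.0837, 0.1497]
tool_rot: [-1.007, 1.328, 1.024]
ft_force: [0.1, -0.7, -0.6]
grip_width: 0.005
```

View pics/s4c.png

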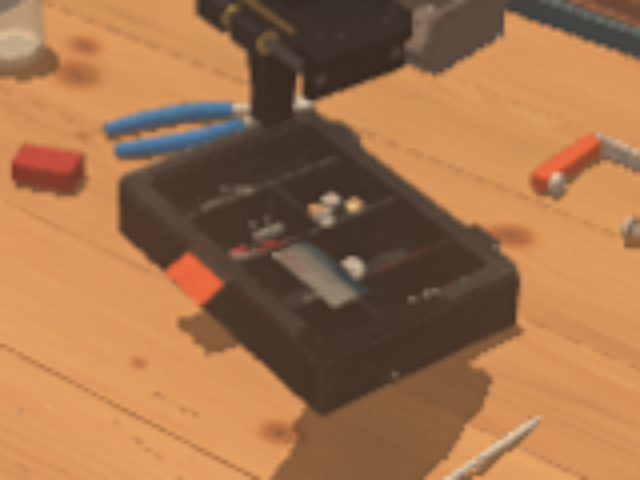

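View pics/w4.png

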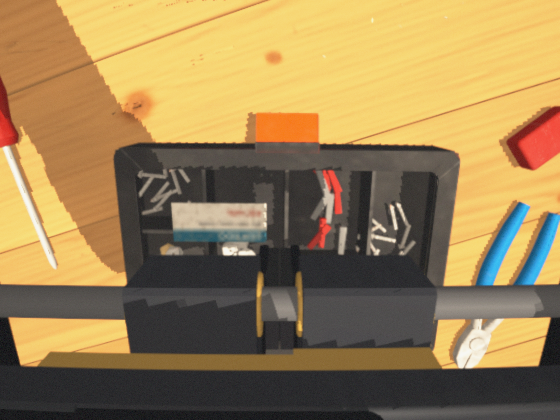

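Run:
```python
from h import *
s=ctrl.get_state();M=R.from_rotvec(s['tool_rot']).as_matrix()
im=cv2.imread('pics/w4.png');hsv=cv2.cvtColor(im,cv2.COLOR_BGR2HSV)
m=((hsv[...,0]<14)&(hsv[...,1]>200)&(hsv[...,2]>150)).astype(np.uint8); m[:100]=0;m[160:]=0;m[:,:220]=0;m[:,350:]=0
print('latch bbox',cv2.boundingRect(m))
for n,p,z in(('L',(117,148),.048),('R',(459,152),.048),('latch hinge l',(256,143),.046),('hinge r',(319,143),.046),('edge l',(256,113),.038),('edge r',(318,113),.038)):
    P=onz('wrist',p,z);print(n,P.round(4),'tool',((P-s['position'])@M).round(4))
```

```text
latch bbox (257, 113, 61, 29)
L [ 0.4733 -0.0144  0.048 ] tool [ 0.1     0.0452 -0.1139]
R [0.5383 0.2184 0.048 ] tool [0.0999 0.0426 0.1278]
latch hinge l [0.4959 0.0811 0.046 ] tool [ 0.102   0.0481 -0.0158]
hinge r [0.5072 0.1238 0.046 ] tool [0.102  0.0481 0.0284]
edge l [0.4761 0.0862 0.038 ] tool [ 0.1103  0.0684 -0.016 ]
edge r [0.4874 0.1287 0.038 ] tool [0.1103 0.0684 0.028 ]
```

Measured: the front edge and latch match the model (latch 44 mm wide, free edge about 20 mm out). I'll move in front of it and lower.

```bash
python3 -m pendant '[{"travel":[0.0,0.04,0.003],"twist":0},{"travel":[0,0.08,0.006],"twist":0},{"travel":[0,0.105,0.006],"twist":0},{"travel":[0.0,0.105,0.006],"twist":0},{"travel":[0.05,0.105,0.006],"twist":0},{"travel":[0.1,0.105,0.006],"twist":0},{"travel":[0.133,0.105,0.006],"twist":0},{"travel":[0.133,0.105,0.006],"twist":0}]'
python3 -c "
from h import *
cv2.imwrite('pics/s5.png',ctrl.get_image('scene')[:,:,::-1]);cv2.imwrite('pics/w5.png',ctrl.get_image('wrist')[:,:,::-1])
a=cv2.imread('pics/s5.png')[150:270,190:350]; cv2.imwrite('pics/s5c.png',cv2.resize(a,None,fx=4,fy=4))"
```

```text
time: 8.38
position: [0.4439, 0.1152, 0.0129]
tool_rot: [-1.005, 1.34, 1.027]
ft_force: [-0.5, -0.1, 1.0]
grip_width: 0.004
```

View pics/s5c.png

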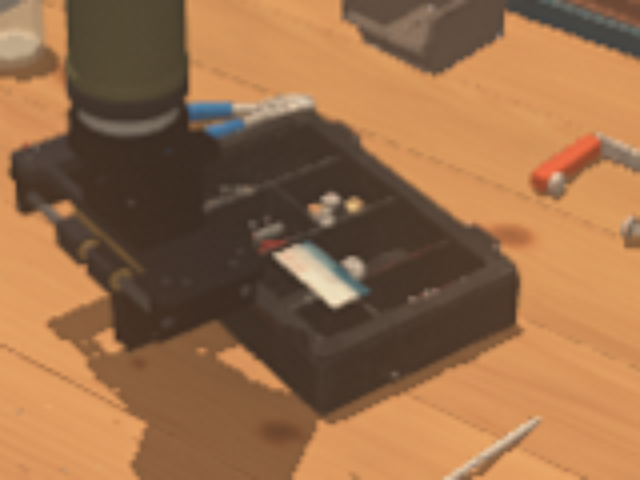

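View pics/w5.png

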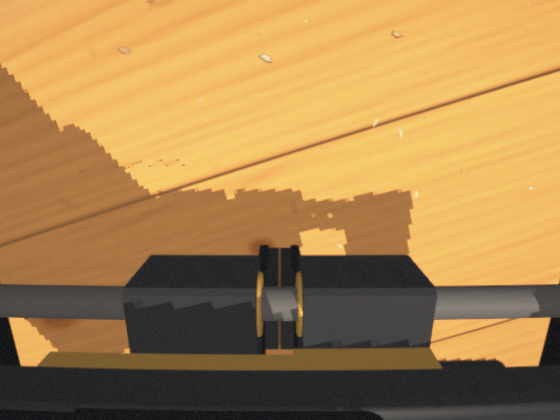

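```bash
python3 -m pendant '[{"travel":[0,-0.01,0],"twist":0},{"travel":[0,-0.02,0],"twist":0},{"travel":[0,-0.027,0],"twist":0},{"travel":[0,-0.033,0],"twist":0},{"travel":[0,-0.038,0],"twist":0},{"travel":[0,-0.038,0],"twist":0}]'
python3 -m pendant '[{"travel":[0,-0.002,0],"twist":0},{"travel":[0,-0.004,0],"twist":0},{"travel":[0,-0.004,0],"twist":0}]'
```

```text
time: 9.22
position: [0.4837, 0.1065, 0.0153]
tool_rot: [-1.006, 1.333, 1.025]
ft_force: [-1.1, -0.3, 0.1]
grip_width: 0.006
time: 9.6
position: [0.4885, 0.1053, 0.0157]
tool_rot: [-1.006, 1.332, 1.024]
ft_force: [0.4, -0.1, -1.0]
grip_width: 0.003
```

```bash
python3 -m pendant '[{"travel":[0,-0.001,0],"twist":0},{"travel":[0,-0.002,0],"twist":0},{"travel":[0,-0.002,0],"twist":0}]'
python3 -m pendant '[{"travel":[0,-0.001,0],"twist":0},{"travel":[0,-0.002,0],"twist":0},{"travel":[0,-0.002,0],"twist":0}]'
```

```text
time: 9.98
position: [0.4894, 0.105, 0.0155]
tool_rot: [-1.005, 1.333, 1.026]
ft_force: [-4.0, 1.1, 1.7]
grip_width: 0.004
time: 10.35
position: [0.4894, 0.105, 0.0148]
tool_rot: [-1.004, 1.336, 1.028]
ft_force: [-7.6, 2.5, 2.9]
grip_width: 0.003
```

Firm stop at 8 N with no further travel, so the latch is against the case. I'll back off and look.

```bash
python3 -m pendant '[{"travel":[0,0.02,0],"twist":0},{"travel":[0,0.045,0],"twist":0},{"travel":[0,0.045,0],"twist":0},{"travel":[-0.05,0.045,0],"twist":0},{"travel":[-0.1,0.045,0],"twist":0},{"travel":[-0.15,0.045,0.05],"twist":0},{"travel":[-0.2,0.045,0.1],"twist":0},{"travel":[-0.2,0.045,0.16],"twist":0},{"travel":[-0.2,0.045,0.2],"twist":0},{"travel":[-0.2,0.045,0.2],"twist":0}]'
python3 -c "
from h import *
cv2.imwrite('pics/s6.png',ctrl.get_image('scene')[:,:,::-1]);cv2.imwrite('pics/t6.png',ctrl.get_image('top')[:,:,::-1])
a=cv2.imread('pics/s6.png')[150:270,180:340];b=cv2.imread('pics/t6.png')[135:255,180:340]; cv2.imwrite('pics/6c.png',cv2.resize(np.hstack([a,b]),None,fx=2.5,fy=2.5,interpolation=2))
cv2.imwrite('pics/s6c.png',cv2.resize(a,None,fx=4,fy=4,interpolation=2))"
```

```text
time: 11.6
position: [0.5027, 0.314, 0.2149]
tool_rot: [-1.008, 1.331, 1.033]
ft_force: [-0.4, -1.0, -0.2]
grip_width: 0.004
```

View pics/6c.png

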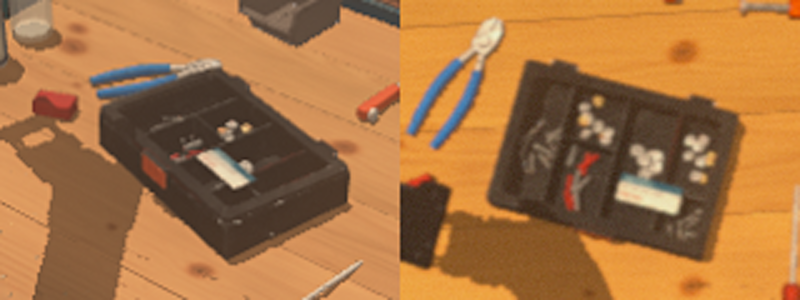

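View pics/s6c.png

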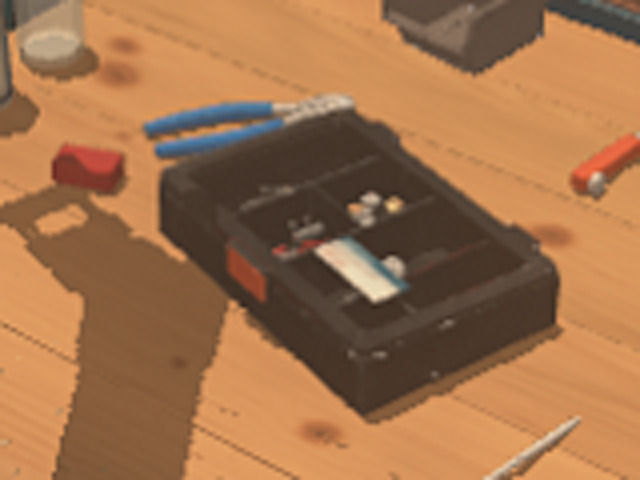

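Run:
```python
from h import *
C=np.array([.5897,.0737]);x=np.array([.965,-.262])
n=np.r_[x,0];p0=np.r_[C-.093*x,0]
def scene(px): 
    o,d=ray('scene',px);P=o+d*((p0-o)@n)/(d@n);return P
im=cv2.imread('pics/s6.png');h=cv2.cvtColor(im,cv2.COLOR_BGR2HSV)
m=((h[...,0]<12)&(h[...,1]>150)&(h[...,2]>110)).astype(np.uint8);m[:205]=0;m[232:]=0;m[:,:232]=0;m[:,252:]=0
c=max(cv2.findContours(m,0,1)[0],key=cv2.contourArea)[:,0]
print(m.sum(),c.min(0),c.max(0))
for col in(238,240,242,244,246):
    r=np.where(m[:,col])[0]
    if len(r): print(col,r.min(),r.max(),scene((col,r.min()-.5))[2].round(4),scene((col,r.max()+.5))[2].round(4))
Y=np.array([.262,.965])
for phi in(0,.15,.3,.6):
    e=np.r_[C+(-.092-.022*np.sin(phi))*x,.046-.022*np.cos(phi)];k=np.r_[C-.093*x,.046]
    print(phi,'hinge',proj('scene',k).round(1),'edge',proj('scene',e).round(1),'top',proj('top',k).round(1),proj('top',e).round(1))
it=cv2.imread('pics/t6.png');h=cv2.cvtColor(it,cv2.COLOR_BGR2HSV)
mm=((h[...,0]<12)|(h[...,0]>170))&(h[...,1]>130);mm[:222]=0;mm[240:]=0;mm[:,:248]=0;mm[:,285:]=0
print(np.argwhere(mm).tolist()[:40])
```

```text
61 [237 212] [245 224]
238 213 218 0.0521 0.0311
240 214 220 0.0547 0.0304
242 216 222 0.0539 0.0297
244 218 224 0.0531 0.029
0 hinge [[241.7 217.5]] edge [[242.1 223.8]] top [[257.8 228.6]] [[258.3 229.1]]
0.15 hinge [[241.7 217.5]] edge [[241.1 224.1]] top [[257.8 228.6]] [[258.  230.2]]
0.3 hinge [[241.7 217.5]] edge [[240.1 224.4]] top [[257.8 228.6]] [[257.7 231.3]]
0.6 hinge [[241.7 217.5]] edge [[238.3 224.3]] top [[257.8 228.6]] [[257.1 233.2]]
[[224, 254], [225, 248], [226, 250], [226, 251], [226, 252], [227, 250], [227, 252], [227, 253], [227, 254], [228, 255], [228, 256], [228, 257], [228, 258], [228, 260], [229, 257], [229, 259], [229, 260], [229, 261], [229, 262], [229, 263], [230, 263], [230, 264]]
```

The latch's side edges are vertical in scene. In top only a 1–2 px sliver shows at rows 228–230, where a flat latch should be. The case corners and tools are at their original pixels. I'm handing in.

```bash
python3 -c "
from bench import ctrl
print(ctrl.close_job())"
```

```text
the job is handed in; nothing more can be done
None
```

I pushed the lid shut with the closed fingertips, then pushed the orange latch in from the front, and handed the job in at about 11.7 s of the 48 s allowed. No verdict is reported.

- **Lid:** it came to a firm stop at 14 N with the fingertips at z = 48 mm, which is the height of the shut lid's outer face.
- **Latch:** it came to a firm stop at about 8 N with no further travel. In the last pictures its side edges look vertical, and only a 1–2 px sliver shows from above, as a flat latch should.
- **Case and tools:** by eye, comparing the pictures before and after, the case and the cutters had not moved. The arm's shadow, and in the top view the gripper, partly covered the red block. I checked the screwdriver only by its tip at the edge of the crop.
- **Robot:** at the end it was clear of everything, with the fingertips at z ≈ 0.21 m.

One check disagreed slightly. In the scene view the latch's edges came out 5–8 mm higher than the flat position predicts. At that size one pixel is about 4 mm, so I put it down to pixel and calibration error; the sideways position and the top view both agree with a flat latch.

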